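# Tip the portion cups off the serving tray into the tan bin

## Robot

A 6-joint arm with a two-finger parallel gripper is mounted at the origin on a cart in front of the work surface, level with it; the furniture and walls round the work are solid. World frame = base frame: x ahead of the robot, y to its left, z up, the work surface at z = 0. Lengths are in m, angles in rad, forces in N, time in s.
With the tool pointing down it reaches from about 0.375 to 0.9 m from the base axis. Payload 3.1 kg.
Tool frame: the origin (TCP) lies midway between the tips of the shut fingers; the grasp point (between the pads) lies 19 mm behind it (manip.grasp_offset is the distance from the TCP to the grasp point, in m); z points along the fingers, y is the line along which they close (so a half turn about z gives the same grasp; the last joint's range is limited). The gripper opens to 85 mm and grips with 20 to 120 N. Pads are 22 mm wide; open, the fingers measure 114 mm over their backs; the gripper's body (76 mm by 85 mm) begins 54 mm behind the grasp point. The pads swing forward as they close: fully open they stand 13 mm farther back than shut.
Start: joints at [1.133, 0.527, 1.433, -0, 1.181, -0.178], TCP at [0.161, 0.604, 0.231] pointing down, gripper open.
Joint ranges: [-3.08, 3.08], [-0.75, 2.2], [0.22, 2.44], [-1.43, 4.57], [0, 2.65], [-2.85, 2.85]. Speed limits (rad/s): [2.79, 2.79, 3.14, 3.14, 3.14, 3.14].

## Interface

Orientations are given as a unit quaternion [x, y, z, w].
In Python, from station import sensors, cams, order, manip gives the robot as it stands.
- The arm moves only by the tool move_arm, never from a script. Its argument "targets" is a list of rows, each an object of numbers: "dx", "dy", "dz": the shift along the world's x, y, z normalised to -1 to 1, where 1 is 25 mm; "rx", "ry", "rz": the turn, a rotation vector about the world's x, y, z normalised to -1 to 1, where 1 is 30 degrees. A call has exactly 10 rows; each row shifts and turns the commanded pose from where the row before left it; what a row does not reach is not made up. A row lasts 1/8 s, in which the tool goes at most 62.5 mm and 10.7 degrees, less where a joint would pass 70% of its speed; a pose out of reach is approached as far as the arm can. A call with a number of a shift or a turn outside -1 to 1 is refused whole. A call with a gripper value outside its range is refused whole. "claw" is the opening in per cent of the stroke, from 0 (shut) to 100 (fully open), set as the call begins (left out, the last holds). The fingers move at their own pace and stop on an object; "newtons" is the grip in N (left out, the last holds). Time passes only in rows, so rows that do not move let the fingers close, or fill a call up. It gives the time, the measured TCP pose, the force, the opening and the grip force at its end, in the units of the state.
- sensors.sense(): the state, without advancing time (a new reading comes with each control period).
- cams.snapshot(name): name is "side" or "top" or "wrist"; returns the picture (400x640x3 uint8, red, green, blue); there is no depth.
- cams.camera_model(name): a dict with "fx", "fy", "cx", "cy" (pixels), "extrinsics" (4x4, takes a point from world to camera coordinates). Camera axes: x right, y down, z forward; pixel columns grow to the right and rows downward; lengths in m; the calibration is good to about 2 mm. A picture is of the moment at which its call begins: read the wrist's pose just before it. camera_model takes no time and is no camera call; for the wrist camera it gives the pose at the moment of the call.
- order.sign_off(): hands the job in; it is judged then, once.
The state is a dict: "t": time; "q": joint angles; "qd": joint speeds; "tau": joint torques, N m; "tcp_pos": TCP position; "tool_rot": TCP orientation; "force": force on the tool from outside, world axes, zero at the start; "ft_torque": the same for the moment, N m; "finger_gap": opening from 0.0 (shut) to 1.0 (fully open); "gripper_force": force on a finger pad.
Only numpy, scipy, OpenCV 4.12 (cv2) and the standard library are available. Lean on these libraries where they do the work, as an engineer would, in place of code of your own. Each camera call takes 0.05 s, during which the arm holds its last target. There are 200 camera calls.

## Task

Lift the small steel tray by its upright wooden grip with the two portion cups riding on it, hold it over the tan plastic bin with the hand slots and tip it so that both cups slide off into the bin; do not touch the cups with the gripper. Then set the empty tray down flat on the worktable again, lowering it before you let go, and leave the bin standing where it is.

Things in the scene. Friction and masses are not known exactly. Their poses are not given: they have to be found in the camera images.
- tray: Steel tray, 156 mm long (x), 84 wide (y), about 0.16 kg. Origin: centre of underside, z up. The -x end, an open lip, starts towards the robot within 30 deg of -x; 24 mm rims at the sides, 27 mm at +x; floor 4 mm. Upright wooden grip plate near the +x end. Slick floor: cups start to slide at 15 to 25 deg of tilt, 40 deg empties it; carry it level and smoothly.
- tray_grip (a point): Where to grasp the tray's grip plate: at x = 68, y = 0, z = 80 mm of the tray, axes as the tray. The plate is 14 mm thick along x (61 to 75 mm), 44 mm wide along y, its top 100 mm above the tray's underside. Pinch it across its thickness from above, fingers closing along the tray's x, firmly (50 N does well: the load hangs to one side).
- cup_lip: Lidded tan portion cup, 56 mm across at the top, 32 mm high, about 45 g; stands upright on the tray in the half nearer the open lip. Origin: centre of its underside, z up. Like cups at the back of the table, off the tray, are fixed and no part of the job.
- cup_grip: The second portion cup on the tray, same size, in the half nearer the wooden grip. Origin: centre of its underside, z up.
- bin: Open tan plastic bin with hand slots in its two y ends: 173 mm (x) by 188 mm (y), 95 mm high; inside 160 by 174 mm. Origin: centre of underside, z up. Loose, 0.6 kg. Stands left or right of the tray, nearer the robot than the grip; its x axis points away from the robot within 15 deg. The shallow white tub (150x170x50 mm) holding a roll of tape on the other side is not meant.
There are look-alikes about, which are no part of the job. What is shaped like the cup_grip but green or orange is not meant.

How it is judged:
On the way, in this order (a step that is already met when the one before it is completed fails the run):
1. the tray is lifted more than 50 mm off the table with both cups still on it (height (world z) of tray above 0.05 m and x of cup_lip in the frame of tray between -0.08 and 0.08 m and y of cup_lip in the frame of tray between -0.04 and 0.04 m and z of cup_lip in the frame of tray between 0 and 0.02 m and x of cup_grip in the frame of tray between -0.08 and 0.08 m and y of cup_grip in the frame of tray between -0.04 and 0.04 m and z of cup_grip in the frame of tray between 0 and 0.02 m), for 0.2 s.
2. the tray, held up near the bin, is tipped by more than 15 degrees (height (world z) of tray above 0.05 m and angle between tray's own z axis and vertical above 0.26 rad and horizontal distance between tray and bin below 0.25 m), for 0.1 s.
At the end, for the whole second after the job is handed in: Both cups lie at rest inside the bin below its rim (any way up); the tray lies at rest flat on the worktable, right way up (within 6 degrees, underside within 12 mm of the table); the bin stands level, within 40 mm of where it started (x of cup_lip in the frame of bin between -0.08 and 0.08 m and y of cup_lip in the frame of bin between -0.088 and 0.088 m and z of cup_lip in the frame of bin between 0 and 0.095 m and x of cup_grip in the frame of bin between -0.08 and 0.08 m and y of cup_grip in the frame of bin between -0.088 and 0.088 m and z of cup_grip in the frame of bin between 0 and 0.095 m and linear speed of each of cup_lip, cup_grip, tray below 0.03 m/s and height (world z) of tray between -0.01 and 0.012 m and angle between each of tray, bin's own z axis and vertical below 0.1 rad and distance of bin from where it was at the start of the episode below 0.04 m); the robot touches nothing.
It fails at once if the gripper touches a cup (more than 1 N) (contact force between the fingers and cup_lip above 1 N or contact force between the fingers and cup_grip above 1 N).
It fails at once if the tray is let go of or dropped while it is more than 60 mm above the table (height (world z) of tray above 0.06 m and contact force between the fingers and tray below 0.05 N).
It also fails if it takes over 54 s, if anything falls off the work surface, if the arm or the gripper's body presses on something with over 40 N, if the wrist force passes 120 N, or if a joint passes its speed limit or range.

## Working session

There is one attempt and no reset: what is moved stays moved. The work goes in short steps, Python scripts to look and compute and a tool call to move; the robot and the scene stay as the last step left them, time stands still between calls to the robot, and variables do not carry over. Pictures are saved under pics/ and viewed, at most 10 in all, crops included, and the job is handed in when it is done.

Besides the shell and the picture viewer there is one more tool, called after "Call:" by a JSON object that holds its "fn" and its "kwargs", one argument or row to a line. move_arm: Moves the arm, as the interface text tells. Scaled input: -1 to 1 covers 25 mm each way for a shift and 30 degrees each way for a turn. Its arguments: {"type":"object","properties":{"targets":{"type":"array"},"claw":{"type":"number"},"newtons":{"type":"number"}},"required":["targets"]}

```bash
mkdir -p pics; python3 - <<'E'
from station import sensors,cams,order,manip
import cv2
s=sensors.sense();print(s['t'],s['tcp_pos'],s['tool_rot'],s['finger_gap'],manip.grasp_offset)
for n in("top","side"):
    cv2.imwrite(f"pics/{n}0.png",cams.snapshot(n)[:,:,::-1]);m=cams.camera_model(n);print(n,{k:(v if k!='extrinsics' else [list(map(lambda a:round(float(a),4),r)) for r in v]) for k,v in m.items()})
E
```

```text
0.0 [0.16023237 0.60338574 0.23032001] [ 1.29545626e-01  9.91572865e-01 -1.03735617e-03 -3.30100667e-04] 1.000314301277843 0.0187
top {'fx': 400.50291332187544, 'fy': 400.50291332187544, 'cx': 322.34798640162427, 'cy': 201.46861136955624, 'extrinsics': [[-0.0112, -0.9999, 0.01, -0.0785], [-0.9908, 0.0098, -0.1347, 0.5536], [0.1346, -0.0115, -0.9908, 1.045], [0.0, 0.0, 0.0, 1.0]]}
side {'fx': 363.9234785879032, 'fy': 363.9234785879032, 'cx': 318.82679757605314, 'cy': 201.05677263421026, 'extrinsics': [[-0.9995, 0.0299, 0.0118, 0.5515], [0.0043, 0.4879, -0.8729, 0.1065], [-0.0318, -0.8724, -0.4878, 0.8495], [0.0, 0.0, 0.0, 1.0]]}
```

View pics/top0.png

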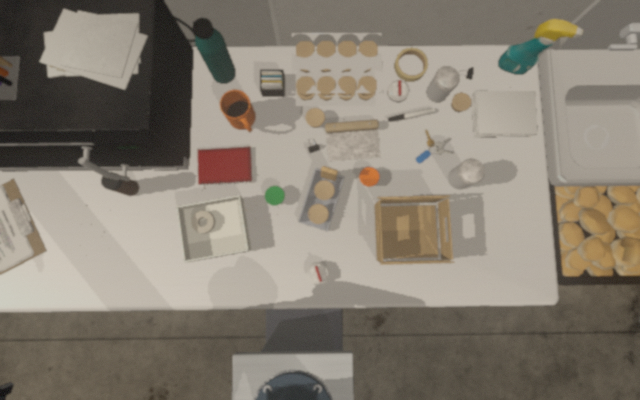

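View pics/side0.png

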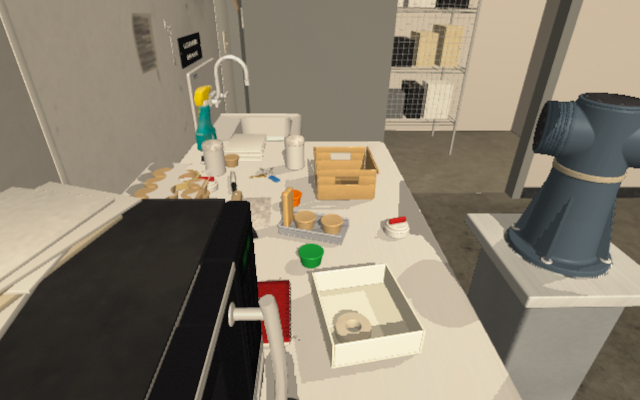

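The top view shows the tray at about (322,198), with its grip at the far end (328,172) and two tan cups at (324,189) and (318,213). The tan bin is at (413,230), to the right of the tray. The white tub is on the left, and there are green and orange decoys at (275,195) and (369,176). I'll zoom in for corners.

```bash
python3 - <<'E'
import cv2
i=cv2.imread("pics/top0.png")[155:275,290:470]
cv2.imwrite("pics/c1.png",cv2.resize(i,None,fx=4.4,fy=4.4,interpolation=cv2.INTER_CUBIC))
E
```

```text
(no output)
```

View pics/c1.png

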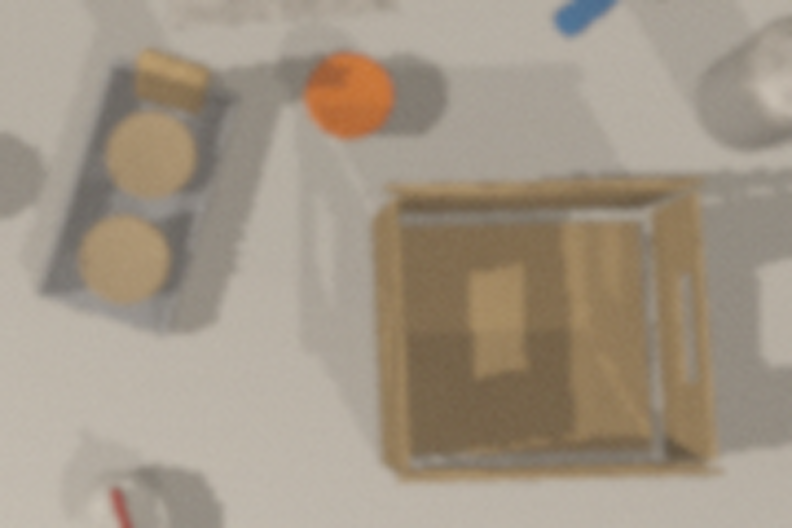

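```bash
cat > h.py <<'E'
import numpy as np
from station import cams
def ray(n,u,v,z,m=None):
    m=m or cams.camera_model(n);E=np.array(m['extrinsics']);R,t=E[:3,:3],E[:3,3]
    c=-R.T@t;d=R.T@np.array([(u-m['cx'])/m['fx'],(v-m['cy'])/m['fy'],1]);return c+d*(z-c[2])/d[2]
E
python3 - <<'E'
from h import *
P={'grip':(175,70,.1),'gripL':(140,60,.1),'gripR':(209,80,.1),'lipL':(40,292,.004),'lipR':(165,330,.004),'farL':(115,65,.027),'farR':(238,97,.027),'cupG':(150,155,.036),'cupL':(124,259,.036),
'b1':(385,188,.095),'b2':(700,180,.095),'b3':(716,470,.095),'b4':(388,474,.095),'orange':(349,95,.03)}
for k,(u,v,z) in P.items(): print(k,ray('top',u/4.4+290,v/4.4+155,z).round(3))
# side: grip top at ~(288,191)
print('side grip',ray('side',288,191,.1).round(3), 'side bin near-far',ray('side',317,163,.095).round(3),ray('side',374,168,.095).round(3))
E
```

```text
grip [ 0.624 -0.104  0.1  ]
gripL [ 0.63  -0.083  0.1  ]
gripR [ 0.617 -0.123  0.1  ]
lipL [ 0.502 -0.02   0.004]
lipR [ 0.478 -0.098  0.004]
farL [ 0.643 -0.068  0.027]
farR [ 0.622 -0.145  0.027]
cupG [ 0.584 -0.089  0.036]
cupL [ 0.519 -0.073  0.036]
b1 [ 0.553 -0.225  0.095]
b2 [ 0.556 -0.41   0.095]
b3 [ 0.389 -0.41   0.095]
b4 [ 0.388 -0.222  0.095]
orange [ 0.622 -0.214  0.03 ]
side grip [ 0.623 -0.094  0.1  ] side bin near-far [ 0.55  -0.273  0.095] [ 0.394 -0.238  0.095]
```

Call:
{"fn": "move_arm", "kwargs": {
  "targets": [
    {"dx": 0.62,"dy": -0.943,"rz": -0.103},
    {"dx": 0.62,"dy": -0.943,"rz": -0.103},
    {"dx": 0.62,"dy": -0.943,"rz": -0.103},
    {"dx": 0.62,"dy": -0.943,"rz": -0.103},
    {"dx": 0.62,"dy": -0.943,"rz": -0.103},
    {"dx": 0.62,"dy": -0.943,"rz": -0.103},
    {"dx": 0.62,"dy": -0.943,"rz": -0.103},
    {"dx": 0.62,"dy": -0.943,"rz": -0.103},
    {"dx": 0.62,"dy": -0.943,"rz": -0.103},
    {"dx": 0.62,"dy": -0.943,"rz": -0.103}
  ],
  "claw": 100,
  "newtons": 50
}}

```text
schema error: expected keys dx, dy, dz, rx, ry, rz
```

Call:
{"fn": "move_arm", "kwargs": {
  "targets": [
    {"dx": 0.62,"dy": -0.943,"rz": -0.103},
    {"dx": 0.62,"dy": -0.943,"rz": -0.103},
    {"dx": 0.62,"dy": -0.943,"rz": -0.103},
    {"dx": 0.62,"dy": -0.943,"rz": -0.103},
    {"dx": 0.62,"dy": -0.943,"rz": -0.103},
    {"dx": 0.62,"dy": -0.943,"rz": -0.103},
    {"dx": 0.62,"dy": -0.943,"rz": -0.103},
    {"dx": 0.62,"dy": -0.943,"rz": -0.103},
    {"dx": 0.62,"dy": -0.943,"rz": -0.103},
    {"dx": 0.62,"dy": -0.943,"rz": -0.103}
  ]
}}

```text
schema error: expected keys dx, dy, dz, rx, ry, rz
```

Call:
{"fn": "move_arm", "kwargs": {
  "targets": [
    {"dx": 0.62,"dy": -0.943,"rz": -0.103},
    {"dx": 0.62,"dy": -0.943,"rz": -0.103},
    {"dx": 0.62,"dy": -0.943,"rz": -0.103},
    {"dx": 0.62,"dy": -0.943,"rz": -0.103},
    {"dx": 0.62,"dy": -0.943,"rz": -0.103},
    {"dx": 0.62,"dy": -0.943,"rz": -0.103},
    {"dx": 0.62,"dy": -0.943,"rz": -0.103},
    {"dx": 0.62,"dy": -0.943,"rz": -0.103},
    {"dx": 0.62,"dy": -0.943,"rz": -0.103},
    {"dx": 0.62,"dy": -0.943,"rz": -0.103}
  ]
}}

```text
schema error: expected keys dx, dy, dz, rx, ry, rz
```

```bash
python3 - <<'E'
from h import *
from station import sensors
import cv2,json
from scipy.spatial.transform import Rotation as R
m=cams.camera_model('wrist');json.dump({k:(np.array(v).tolist()) for k,v in m.items()},open('w1.json','w'))
cv2.imwrite('pics/w1.png',cams.snapshot('wrist')[:,:,::-1])
s=sensors.sense();print(s['t'],s['tcp_pos'],s['q'],R.from_quat(s['tool_rot']).as_matrix().round(3),s['force'])
E
```

```text
0.15 [0.16030479 0.60353818 0.23054178] [ 1.13247367e+00  5.28280323e-01  1.43360671e+00  1.49441631e-05
  1.18136055e+00 -1.78487094e-01] [[-0.966  0.257 -0.001]
 [ 0.257  0.966 -0.001]
 [ 0.    -0.002 -1.   ]] [0.09681455 0.24465561 0.18401636]
```

View pics/w1.png

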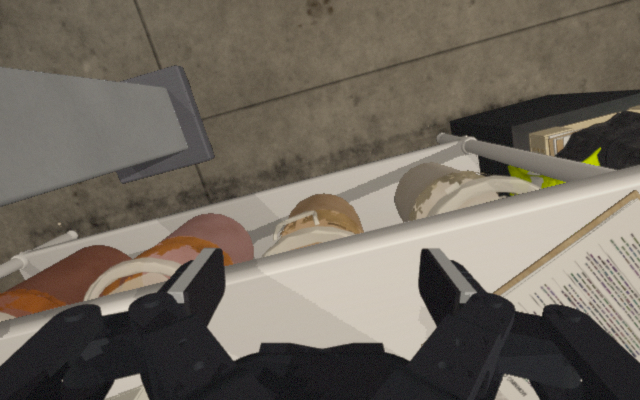

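All three moves were refused because every row needs all six keys, so the arm is still at its start pose. The wrist picture shows only the floor and a trolley. I'll resend with full rows.

Call:
{"fn": "move_arm", "kwargs": {
  "targets": [
    {"dx": 0.62,"dy": -0.943,"dz": 0,"rx": 0,"ry": 0,"rz": -0.103},
    {"dx": 0.62,"dy": -0.943,"dz": 0,"rx": 0,"ry": 0,"rz": -0.103},
    {"dx": 0.62,"dy": -0.943,"dz": 0,"rx": 0,"ry": 0,"rz": -0.103},
    {"dx": 0.62,"dy": -0.943,"dz": 0,"rx": 0,"ry": 0,"rz": -0.103},
    {"dx": 0.62,"dy": -0.943,"dz": 0,"rx": 0,"ry": 0,"rz": -0.103},
    {"dx": 0.62,"dy": -0.943,"dz": 0,"rx": 0,"ry": 0,"rz": -0.103},
    {"dx": 0.62,"dy": -0.943,"dz": 0,"rx": 0,"ry": 0,"rz": -0.103},
    {"dx": 0.62,"dy": -0.943,"dz": 0,"rx": 0,"ry": 0,"rz": -0.103},
    {"dx": 0.62,"dy": -0.943,"dz": 0,"rx": 0,"ry": 0,"rz": -0.103},
    {"dx": 0.62,"dy": -0.943,"dz": 0,"rx": 0,"ry": 0,"rz": -0.103}
  ],
  "claw": 100,
  "newtons": 50
}}

```text
t: 1.4
tcp_pos: [0.3158, 0.3674, 0.2312]
tool_rot: [0.39, 0.921, -0.0, -0.0]
force: [-0.4, 0.0, 0.4]
finger_gap: 0.997
gripper_force: 0.0
```

Call:
{"fn": "move_arm", "kwargs": {
  "targets": [
    {"dx": 0.62,"dy": -0.943,"dz": 0,"rx": 0,"ry": 0,"rz": -0.103},
    {"dx": 0.62,"dy": -0.943,"dz": 0,"rx": 0,"ry": 0,"rz": -0.103},
    {"dx": 0.62,"dy": -0.943,"dz": 0,"rx": 0,"ry": 0,"rz": -0.103},
    {"dx": 0.62,"dy": -0.943,"dz": 0,"rx": 0,"ry": 0,"rz": -0.103},
    {"dx": 0.62,"dy": -0.943,"dz": 0,"rx": 0,"ry": 0,"rz": -0.103},
    {"dx": 0.62,"dy": -0.943,"dz": 0,"rx": 0,"ry": 0,"rz": -0.103},
    {"dx": 0.62,"dy": -0.943,"dz": 0,"rx": 0,"ry": 0,"rz": -0.103},
    {"dx": 0.62,"dy": -0.943,"dz": 0,"rx": 0,"ry": 0,"rz": -0.103},
    {"dx": 0.62,"dy": -0.943,"dz": 0,"rx": 0,"ry": 0,"rz": -0.103},
    {"dx": 0.62,"dy": -0.943,"dz": 0,"rx": 0,"ry": 0,"rz": -0.103}
  ]
}}

```text
t: 2.65
tcp_pos: [0.4708, 0.1317, 0.2312]
tool_rot: [0.621, 0.784, -0.0, -0.0]
force: [0.2, 0.8, 0.3]
finger_gap: 0.997
gripper_force: 0.0
```

Call:
{"fn": "move_arm", "kwargs": {
  "targets": [
    {"dx": 0.62,"dy": -0.943,"dz": 0,"rx": 0,"ry": 0,"rz": -0.103},
    {"dx": 0.62,"dy": -0.943,"dz": 0,"rx": 0,"ry": 0,"rz": -0.103},
    {"dx": 0.62,"dy": -0.943,"dz": 0,"rx": 0,"ry": 0,"rz": -0.103},
    {"dx": 0.62,"dy": -0.943,"dz": 0,"rx": 0,"ry": 0,"rz": -0.103},
    {"dx": 0.62,"dy": -0.943,"dz": 0,"rx": 0,"ry": 0,"rz": -0.103},
    {"dx": 0.62,"dy": -0.943,"dz": 0,"rx": 0,"ry": 0,"rz": -0.103},
    {"dx": 0.62,"dy": -0.943,"dz": 0,"rx": 0,"ry": 0,"rz": -0.103},
    {"dx": 0.62,"dy": -0.943,"dz": 0,"rx": 0,"ry": 0,"rz": -0.103},
    {"dx": 0.62,"dy": -0.943,"dz": 0,"rx": 0,"ry": 0,"rz": -0.103},
    {"dx": 0.62,"dy": -0.943,"dz": 0,"rx": 0,"ry": 0,"rz": -0.103}
  ]
}}

```text
t: 3.9
tcp_pos: [0.6257, -0.1039, 0.2309]
tool_rot: [0.807, 0.59, -0.0, -0.0]
force: [0.3, -0.3, -0.3]
finger_gap: 1.002
gripper_force: 0.0
```

```bash
python3 - <<'E'
from h import *
from station import sensors
import cv2,json
from scipy.spatial.transform import Rotation as R
m=cams.camera_model('wrist');json.dump({k:(np.array(v).tolist()) for k,v in m.items()},open('w2.json','w'))
cv2.imwrite('pics/w2.png',cams.snapshot('wrist')[:,:,::-1])
s=sensors.sense();print(s['t'],s['tcp_pos'],s['q'],R.from_quat(s['tool_rot']).as_matrix().round(3),s['force'])
E
```

```text
3.95 [ 0.62824963 -0.10766713  0.2310067 ] [-0.3438996   0.54341469  1.40285796 -0.00196545  1.19139961 -0.03121911] [[ 0.307  0.952  0.003]
 [ 0.952 -0.307 -0.003]
 [-0.002  0.004 -1.   ]] [ 2.86987136 -2.72777716  0.18718709]
```

View pics/w2.png

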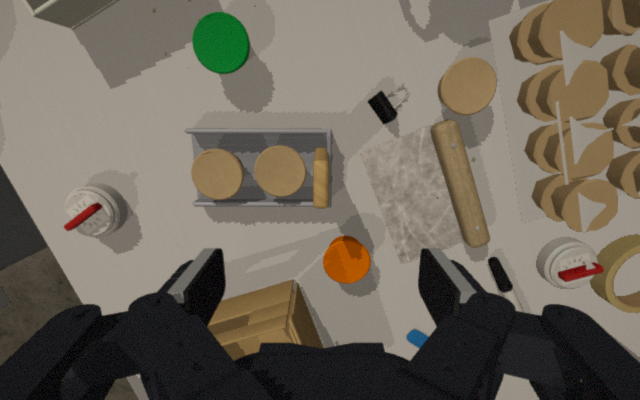

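```bash
python3 - <<'E'
from h import *
from station import sensors
import json
m=json.load(open('w2.json'))
for k,u,v,z in [('grip top end a',321,152,.1),('end b',321,207,.1),('lid L',217,174,.036),('lid G',280,170,.036),('rim a',187,130,.024),('rim b',330,130,.027)]: print(k,ray('',u,v,z,m).round(4))
s=sensors.sense();print(s['tcp_pos'])
E
```

```text
grip top end a [ 0.6346 -0.0743  0.1   ]
end b [ 0.62   -0.1202  0.1   ]
lid L [ 0.5207 -0.0712  0.036 ]
lid G [ 0.5853 -0.0872  0.036 ]
rim a [ 0.5042 -0.0191  0.024 ]
rim b [ 0.6475 -0.0644  0.027 ]
[ 0.62824963 -0.10766713  0.2310067 ]
```

The wrist view shows the tray squared up with the fingers: grip plate at (321,180), cups at (217,174) and (280,170). Measured grip centre is about (0.6265, -0.101), which agrees with the top camera. Descending.

Call:
{"fn": "move_arm", "kwargs": {
  "targets": [
    {"dx": 0.04,"dy": 0.12,"dz": -0.7,"rx": 0,"ry": 0,"rz": 0},
    {"dx": 0,"dy": 0,"dz": -0.8,"rx": 0,"ry": 0,"rz": 0},
    {"dx": 0,"dy": 0,"dz": -0.8,"rx": 0,"ry": 0,"rz": 0},
    {"dx": 0,"dy": 0,"dz": -0.8,"rx": 0,"ry": 0,"rz": 0},
    {"dx": 0,"dy": 0,"dz": -0.8,"rx": 0,"ry": 0,"rz": 0},
    {"dx": 0,"dy": 0,"dz": -0.8,"rx": 0,"ry": 0,"rz": 0},
    {"dx": 0,"dy": 0,"dz": -0.8,"rx": 0,"ry": 0,"rz": 0},
    {"dx": 0,"dy": 0,"dz": -0.7,"rx": 0,"ry": 0,"rz": 0},
    {"dx": 0,"dy": 0,"dz": -0.56,"rx": 0,"ry": 0,"rz": 0},
    {"dx": 0,"dy": 0,"dz": 0,"rx": 0,"ry": 0,"rz": 0}
  ]
}}

```text
t: 5.2
tcp_pos: [0.6254, -0.0996, 0.0609]
tool_rot: [0.807, 0.591, -0.001, -0.001]
force: [0.3, 0.5, 0.1]
finger_gap: 1.004
gripper_force: 0.0
```

Call:
{"fn": "move_arm", "kwargs": {
  "targets": [
    {"dx": 0,"dy": 0,"dz": 0,"rx": 0,"ry": 0,"rz": 0},
    {"dx": 0,"dy": 0,"dz": 0,"rx": 0,"ry": 0,"rz": 0},
    {"dx": 0,"dy": 0,"dz": 0,"rx": 0,"ry": 0,"rz": 0},
    {"dx": 0,"dy": 0,"dz": 0,"rx": 0,"ry": 0,"rz": 0},
    {"dx": 0,"dy": 0,"dz": 0,"rx": 0,"ry": 0,"rz": 0},
    {"dx": 0,"dy": 0,"dz": 0,"rx": 0,"ry": 0,"rz": 0},
    {"dx": 0,"dy": 0,"dz": 0,"rx": 0,"ry": 0,"rz": 0},
    {"dx": 0,"dy": 0,"dz": 0,"rx": 0,"ry": 0,"rz": 0},
    {"dx": 0,"dy": 0,"dz": 0,"rx": 0,"ry": 0,"rz": 0},
    {"dx": 0,"dy": 0,"dz": 0,"rx": 0,"ry": 0,"rz": 0}
  ],
  "claw": 0,
  "newtons": 60
}}

```text
t: 6.45
tcp_pos: [0.6266, -0.1003, 0.0628]
tool_rot: [0.807, 0.591, 0.0, 0.0]
force: [-1.9, 0.9, 5.2]
finger_gap: 0.154
gripper_force: 59.8
```

Firm grip at 0.154 × 85 ≈ 13 mm opening. Lifting gently.

Call:
{"fn": "move_arm", "kwargs": {
  "targets": [
    {"dx": 0,"dy": 0,"dz": 0.1,"rx": 0,"ry": 0,"rz": 0},
    {"dx": 0,"dy": 0,"dz": 0.25,"rx": 0,"ry": 0,"rz": 0},
    {"dx": 0,"dy": 0,"dz": 0.4,"rx": 0,"ry": 0,"rz": 0},
    {"dx": 0,"dy": 0,"dz": 0.5,"rx": 0,"ry": 0,"rz": 0},
    {"dx": 0,"dy": 0,"dz": 0.6,"rx": 0,"ry": 0,"rz": 0},
    {"dx": 0,"dy": 0,"dz": 0.6,"rx": 0,"ry": 0,"rz": 0},
    {"dx": 0,"dy": 0,"dz": 0.6,"rx": 0,"ry": 0,"rz": 0},
    {"dx": 0,"dy": 0,"dz": 0.6,"rx": 0,"ry": 0,"rz": 0},
    {"dx": 0,"dy": 0,"dz": 0.6,"rx": 0,"ry": 0,"rz": 0},
    {"dx": 0,"dy": 0,"dz": 0.4,"rx": 0,"ry": 0,"rz": 0}
  ]
}}

```text
t: 7.7
tcp_pos: [0.6268, -0.1003, 0.1798]
tool_rot: [0.807, 0.591, 0.0, 0.0]
force: [0.2, 0.2, -2.8]
finger_gap: 0.155
gripper_force: 58.7
```

```bash
python3 - <<'E'
from station import sensors,cams
import cv2
cv2.imwrite('pics/s1.png',cv2.resize(cams.snapshot('side')[80:280,200:440,::-1],None,fx=3,fy=3))
s=sensors.sense();print(s['t'],s['tcp_pos'],s['force'],s['ft_torque'],s['tool_rot'],s['finger_gap'])
E
```

```text
7.75 [ 0.62745974 -0.10049929  0.18094243] [-0.28471343 -0.61265892 -1.55748112] [-0.02211696 -0.15594613  0.02677324] [0.80684491 0.59076126 0.00088078 0.00128435] 0.15352666661383357
```

View pics/s1.png

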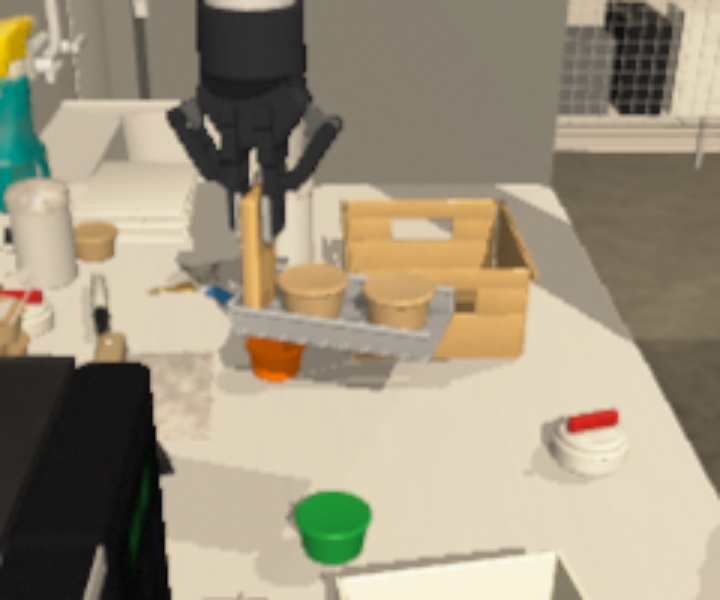

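The tray is up with both cups still seated, at (313,288) and (398,300) in the crop, and it looks level. Now I carry it sideways to the bin.

Call:
{"fn": "move_arm", "kwargs": {
  "targets": [
    {"dx": 0.05,"dy": -0.2,"dz": 0.2,"rx": 0,"ry": 0,"rz": 0},
    {"dx": 0.05,"dy": -0.4,"dz": 0.2,"rx": 0,"ry": 0,"rz": 0},
    {"dx": 0.05,"dy": -0.6,"dz": 0.1,"rx": 0,"ry": 0,"rz": 0},
    {"dx": 0.05,"dy": -0.72,"dz": 0.1,"rx": 0,"ry": 0,"rz": 0},
    {"dx": 0.05,"dy": -0.72,"dz": 0.1,"rx": 0,"ry": 0,"rz": 0},
    {"dx": 0.05,"dy": -0.72,"dz": 0,"rx": 0,"ry": 0,"rz": 0},
    {"dx": 0.05,"dy": -0.72,"dz": 0,"rx": 0,"ry": 0,"rz": 0},
    {"dx": 0.05,"dy": -0.72,"dz": 0,"rx": 0,"ry": 0,"rz": 0},
    {"dx": 0.05,"dy": -0.72,"dz": 0,"rx": 0,"ry": 0,"rz": 0},
    {"dx": 0.05,"dy": -0.72,"dz": 0,"rx": 0,"ry": 0,"rz": 0}
  ]
}}

```text
t: 9.0
tcp_pos: [0.6391, -0.2574, 0.1959]
tool_rot: [0.807, 0.591, -0.0, -0.0]
force: [-0.0, -0.4, -2.1]
finger_gap: 0.156
gripper_force: 58.7
```

Call:
{"fn": "move_arm", "kwargs": {
  "targets": [
    {"dx": 0.05,"dy": -0.72,"dz": 0,"rx": 0,"ry": 0,"rz": 0},
    {"dx": 0.05,"dy": -0.72,"dz": 0,"rx": 0,"ry": 0,"rz": 0},
    {"dx": 0.05,"dy": -0.72,"dz": 0,"rx": 0,"ry": 0,"rz": 0},
    {"dx": 0.05,"dy": -0.6,"dz": 0,"rx": 0,"ry": 0,"rz": 0},
    {"dx": 0.05,"dy": -0.52,"dz": 0,"rx": 0,"ry": 0,"rz": 0},
    {"dx": 0.05,"dy": -0.4,"dz": 0,"rx": 0,"ry": 0,"rz": 0},
    {"dx": 0.05,"dy": -0.32,"dz": 0,"rx": 0,"ry": 0,"rz": 0},
    {"dx": 0.05,"dy": -0.24,"dz": 0,"rx": 0,"ry": 0,"rz": 0},
    {"dx": 0.05,"dy": -0.2,"dz": 0,"rx": 0,"ry": 0,"rz": 0},
    {"dx": 0.05,"dy": -0.08,"dz": 0,"rx": 0,"ry": 0,"rz": 0}
  ]
}}

```text
t: 10.25
tcp_pos: [0.6516, -0.3693, 0.1961]
tool_rot: [0.807, 0.591, 0.0, -0.0]
force: [-0.2, -0.5, -2.4]
finger_gap: 0.157
gripper_force: 58.7
```

```bash
python3 - <<'E'
from station import sensors,cams
import cv2
from scipy.spatial.transform import Rotation as R
cv2.imwrite('pics/s2.png',cv2.resize(cams.snapshot('side')[60:260,200:440,::-1],None,fx=3,fy=3))
s=sensors.sense();print(s['t'],s['tcp_pos'],s['q'],s['force'],R.from_quat(s['tool_rot']).as_matrix().round(3))
E
```

```text
10.3 [ 0.65179246 -0.36950499  0.19605563] [-6.64439440e-01  7.37166166e-01  1.11038856e+00  3.31651725e-05
  1.29367319e+00 -3.57509031e-01] [-0.17309201  0.0823966  -2.59429172] [[ 0.302  0.953  0.   ]
 [ 0.953 -0.302 -0.   ]
 [-0.     0.    -1.   ]]
```

View pics/s2.png

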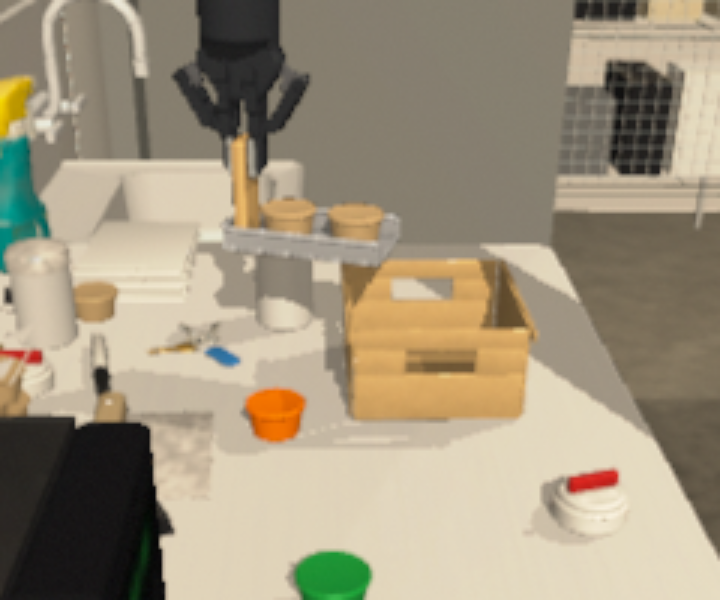

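Both cups are still seated, and the lip at (390,240) overhangs the bin's far side. Tipping about the lip.

Call:
{"fn": "move_arm", "kwargs": {
  "targets": [
    {"dx": -0.135,"dy": 0.043,"dz": 0.25,"rx": -0.0253,"ry": -0.0794,"rz": 0},
    {"dx": -0.135,"dy": 0.043,"dz": 0.25,"rx": -0.0253,"ry": -0.0794,"rz": 0},
    {"dx": -0.156,"dy": 0.049,"dz": 0.238,"rx": -0.0253,"ry": -0.0794,"rz": 0},
    {"dx": -0.156,"dy": 0.049,"dz": 0.238,"rx": -0.0253,"ry": -0.0794,"rz": 0},
    {"dx": -0.175,"dy": 0.055,"dz": 0.225,"rx": -0.0253,"ry": -0.0794,"rz": 0},
    {"dx": -0.175,"dy": 0.055,"dz": 0.225,"rx": -0.0253,"ry": -0.0794,"rz": 0},
    {"dx": -0.192,"dy": 0.061,"dz": 0.209,"rx": -0.0253,"ry": -0.0794,"rz": 0},
    {"dx": -0.192,"dy": 0.061,"dz": 0.209,"rx": -0.0253,"ry": -0.0794,"rz": 0},
    {"dx": -0.21,"dy": 0.066,"dz": 0.194,"rx": -0.0253,"ry": -0.0794,"rz": 0},
    {"dx": -0.21,"dy": 0.066,"dz": 0.194,"rx": -0.0253,"ry": -0.0794,"rz": 0}
  ]
}}

```text
t: 11.55
tcp_pos: [0.6077, -0.3548, 0.2521]
tool_rot: [0.787, 0.577, 0.128, 0.175]
force: [0.4, -0.1, -2.2]
finger_gap: 0.156
gripper_force: 58.8
```

Call:
{"fn": "move_arm", "kwargs": {
  "targets": [
    {"dx": -0.225,"dy": 0.071,"dz": 0.175,"rx": -0.0253,"ry": -0.0794,"rz": 0},
    {"dx": -0.225,"dy": 0.071,"dz": 0.175,"rx": -0.0253,"ry": -0.0794,"rz": 0},
    {"dx": -0.239,"dy": 0.076,"dz": 0.156,"rx": -0.0253,"ry": -0.0794,"rz": 0},
    {"dx": -0.239,"dy": 0.076,"dz": 0.156,"rx": -0.0253,"ry": -0.0794,"rz": 0},
    {"dx": -0.251,"dy": 0.08,"dz": 0.135,"rx": -0.0253,"ry": -0.0794,"rz": 0},
    {"dx": -0.251,"dy": 0.08,"dz": 0.135,"rx": -0.0253,"ry": -0.0794,"rz": 0},
    {"dx": -0.261,"dy": 0.083,"dz": 0.114,"rx": -0.0253,"ry": -0.0794,"rz": 0},
    {"dx": -0.261,"dy": 0.083,"dz": 0.114,"rx": -0.0253,"ry": -0.0794,"rz": 0},
    {"dx": 0,"dy": 0,"dz": 0,"rx": 0,"ry": 0,"rz": 0},
    {"dx": 0,"dy": 0,"dz": 0,"rx": 0,"ry": 0,"rz": 0}
  ]
}}

```text
t: 12.8
tcp_pos: [0.5598, -0.3403, 0.2815]
tool_rot: [0.745, 0.546, 0.225, 0.309]
force: [-0.0, 0.0, -1.1]
finger_gap: 0.155
gripper_force: 59.0
```

```bash
python3 - <<'E'
from station import sensors,cams
import cv2,numpy as np
a=cv2.resize(cams.snapshot('side')[60:260,250:440,::-1],None,fx=2.9,fy=2.9)[:580,:400]
b=cv2.resize(cams.snapshot('top')[130:275,350:470,::-1],None,fx=4,fy=4)[:580,:400]
b=cv2.resize(b,(400,580)) if b.shape[:2]!=(580,400) else b
cv2.imwrite('pics/s3.png',np.hstack([a,b]))
s=sensors.sense();print(s['t'],s['tcp_pos'],s['q'],s['force'],s['tool_rot'])
E
```

```text
12.9 [ 0.55995847 -0.34033883  0.28142991] [-0.90222448  0.35750771  1.88867648  1.13404931  0.4520624  -1.53981808] [ 0.26758566 -0.46078845 -1.63026547] [0.74505754 0.54606997 0.22556261 0.3095454 ]
```

View pics/s3.png

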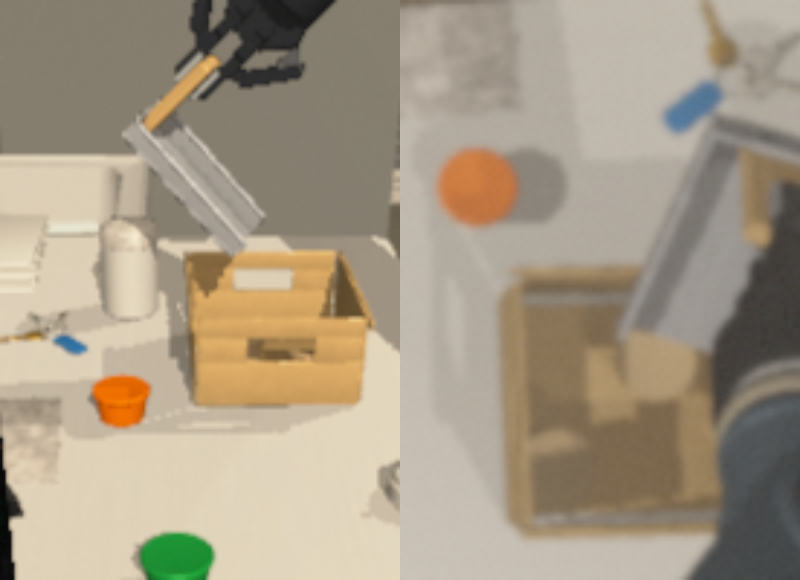

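The tray is empty: nothing is on its floor, and the force fell by about 0.9 N, the weight of two cups. One cup is clearly visible in the bin at (660,365). I'll level the tray, carry it back and check the bin again.

Call:
{"fn": "move_arm", "kwargs": {
  "targets": [
    {"dx": 0.482,"dy": -0.154,"dz": -0.228,"rx": 0.0506,"ry": 0.1588,"rz": 0},
    {"dx": 0.461,"dy": -0.147,"dz": -0.27,"rx": 0.0506,"ry": 0.1588,"rz": 0},
    {"dx": 0.437,"dy": -0.14,"dz": -0.312,"rx": 0.0506,"ry": 0.1588,"rz": 0},
    {"dx": 0.41,"dy": -0.131,"dz": -0.35,"rx": 0.0506,"ry": 0.1588,"rz": 0},
    {"dx": 0.379,"dy": -0.121,"dz": -0.388,"rx": 0.0506,"ry": 0.1588,"rz": 0},
    {"dx": 0.345,"dy": -0.11,"dz": -0.418,"rx": 0.0506,"ry": 0.1588,"rz": 0},
    {"dx": 0.31,"dy": -0.099,"dz": -0.45,"rx": 0.0506,"ry": 0.1588,"rz": 0},
    {"dx": 0.271,"dy": -0.086,"dz": -0.476,"rx": 0.0506,"ry": 0.1588,"rz": 0},
    {"dx": 0.231,"dy": -0.074,"dz": -0.5,"rx": 0.0506,"ry": 0.1588,"rz": 0},
    {"dx": 0,"dy": 0,"dz": 0.4,"rx": 0,"ry": 0,"rz": 0}
  ]
}}

```text
t: 14.15
tcp_pos: [0.6417, -0.3647, 0.2038]
tool_rot: [0.807, 0.591, 0.005, 0.003]
force: [-0.2, 0.4, -1.7]
finger_gap: 0.157
gripper_force: 59.2
```

Call:
{"fn": "move_arm", "kwargs": {
  "targets": [
    {"dx": 0,"dy": 0.5,"dz": 0.2,"rx": 0,"ry": 0,"rz": 0},
    {"dx": 0,"dy": 0.9,"dz": 0,"rx": 0,"ry": 0,"rz": 0},
    {"dx": 0,"dy": 1,"dz": 0,"rx": 0,"ry": 0,"rz": 0},
    {"dx": 0,"dy": 1,"dz": 0,"rx": 0,"ry": 0,"rz": 0},
    {"dx": 0,"dy": 1,"dz": 0,"rx": 0,"ry": 0,"rz": 0},
    {"dx": 0,"dy": 1,"dz": 0,"rx": 0,"ry": 0,"rz": 0},
    {"dx": 0,"dy": 1,"dz": 0,"rx": 0,"ry": 0,"rz": 0},
    {"dx": 0,"dy": 1,"dz": 0,"rx": 0,"ry": 0,"rz": 0},
    {"dx": 0,"dy": 1,"dz": 0,"rx": 0,"ry": 0,"rz": 0},
    {"dx": 0,"dy": 1,"dz": 0,"rx": 0,"ry": 0,"rz": 0}
  ]
}}

```text
t: 15.4
tcp_pos: [0.641, -0.1286, 0.2118]
tool_rot: [0.807, 0.591, 0.006, 0.005]
force: [-0.3, -0.3, -1.5]
finger_gap: 0.161
gripper_force: 59.3
```

Call:
{"fn": "move_arm", "kwargs": {
  "targets": [
    {"dx": 0,"dy": 0.8,"dz": 0,"rx": 0,"ry": 0,"rz": 0},
    {"dx": 0,"dy": 0.4,"dz": 0,"rx": 0,"ry": 0,"rz": 0},
    {"dx": 0,"dy": 0.2,"dz": -0.2,"rx": 0,"ry": 0,"rz": 0},
    {"dx": 0,"dy": 0,"dz": -0.5,"rx": 0,"ry": 0,"rz": 0},
    {"dx": 0,"dy": 0,"dz": -0.6,"rx": 0,"ry": 0,"rz": 0},
    {"dx": 0,"dy": 0,"dz": -0.6,"rx": 0,"ry": 0,"rz": 0},
    {"dx": 0,"dy": 0,"dz": -0.6,"rx": 0,"ry": 0,"rz": 0},
    {"dx": 0,"dy": 0,"dz": -0.6,"rx": 0,"ry": 0,"rz": 0},
    {"dx": 0,"dy": 0,"dz": -0.6,"rx": 0,"ry": 0,"rz": 0},
    {"dx": 0,"dy": 0,"dz": 0,"rx": 0,"ry": 0,"rz": 0}
  ]
}}

```text
t: 16.65
tcp_pos: [0.6399, -0.0949, 0.1176]
tool_rot: [0.807, 0.591, 0.005, 0.003]
force: [0.2, 0.1, -0.7]
finger_gap: 0.161
gripper_force: 59.2
```

```bash
python3 - <<'E'
from station import sensors,cams
import cv2,numpy as np
a=cv2.resize(cams.snapshot('side')[110:290,220:400,::-1],(400,400))
b=cv2.resize(cams.snapshot('top')[150:280,350:480,::-1],(400,400))
cv2.imwrite('pics/s4.png',np.hstack([a,b]))
s=sensors.sense();print(s['t'],s['tcp_pos'],s['force'],s['tool_rot'],s['finger_gap'])
E
```

```text
16.75 [ 0.64117192 -0.09524689  0.11935501] [ 0.06478256  0.36939957 -1.04102055] [0.80671085 0.59089832 0.00572029 0.0049045 ] 0.15541689268917455
```

View pics/s4.png

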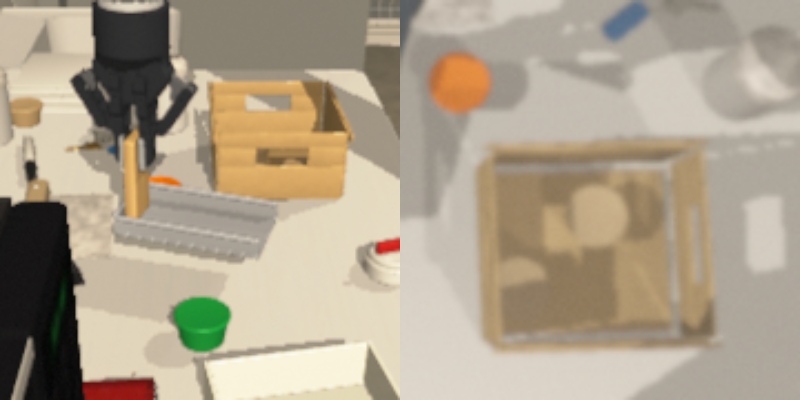

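One cup is visible in the bin at (598,217), and the second's lit edge shows at (520,270). The tray is empty, level and about 55 mm up. Lowering.

Call:
{"fn": "move_arm", "kwargs": {
  "targets": [
    {"dx": 0,"dy": 0,"dz": -0.3,"rx": 0,"ry": 0,"rz": 0},
    {"dx": 0,"dy": 0,"dz": -0.4,"rx": 0,"ry": 0,"rz": 0},
    {"dx": 0,"dy": 0,"dz": -0.4,"rx": 0,"ry": 0,"rz": 0},
    {"dx": 0,"dy": 0,"dz": -0.4,"rx": 0,"ry": 0,"rz": 0},
    {"dx": 0,"dy": 0,"dz": -0.3,"rx": 0,"ry": 0,"rz": 0},
    {"dx": 0,"dy": 0,"dz": -0.2,"rx": 0,"ry": 0,"rz": 0},
    {"dx": 0,"dy": 0,"dz": -0.1,"rx": 0,"ry": 0,"rz": 0},
    {"dx": 0,"dy": 0,"dz": -0.06,"rx": 0,"ry": 0,"rz": 0},
    {"dx": 0,"dy": 0,"dz": 0,"rx": 0,"ry": 0,"rz": 0},
    {"dx": 0,"dy": 0,"dz": 0,"rx": 0,"ry": 0,"rz": 0}
  ]
}}

```text
t: 18.0
tcp_pos: [0.6411, -0.0953, 0.0656]
tool_rot: [0.807, 0.591, 0.006, 0.005]
force: [0.1, 1.0, -0.7]
finger_gap: 0.155
gripper_force: 59.3
```

Call:
{"fn": "move_arm", "kwargs": {
  "targets": [
    {"dx": 0,"dy": 0,"dz": -0.04,"rx": 0,"ry": 0,"rz": 0},
    {"dx": 0,"dy": 0,"dz": -0.04,"rx": 0,"ry": 0,"rz": 0},
    {"dx": 0,"dy": 0,"dz": -0.04,"rx": 0,"ry": 0,"rz": 0},
    {"dx": 0,"dy": 0,"dz": 0,"rx": 0,"ry": 0,"rz": 0},
    {"dx": 0,"dy": 0,"dz": 0,"rx": 0,"ry": 0,"rz": 0},
    {"dx": 0,"dy": 0,"dz": 0,"rx": 0,"ry": 0,"rz": 0},
    {"dx": 0,"dy": 0,"dz": 0,"rx": 0,"ry": 0,"rz": 0},
    {"dx": 0,"dy": 0,"dz": 0,"rx": 0,"ry": 0,"rz": 0},
    {"dx": 0,"dy": 0,"dz": 0,"rx": 0,"ry": 0,"rz": 0},
    {"dx": 0,"dy": 0,"dz": 0,"rx": 0,"ry": 0,"rz": 0}
  ]
}}

```text
t: 19.25
tcp_pos: [0.6417, -0.0954, 0.0639]
tool_rot: [0.807, 0.591, 0.006, 0.005]
force: [1.4, 1.4, 6.9]
finger_gap: 0.156
gripper_force: 60.3
```

Force has turned to +6.9 N, so the tray is standing on the table. Releasing and rising.

Call:
{"fn": "move_arm", "kwargs": {
  "targets": [
    {"dx": 0,"dy": 0,"dz": 0,"rx": 0,"ry": 0,"rz": 0},
    {"dx": 0,"dy": 0,"dz": 0,"rx": 0,"ry": 0,"rz": 0},
    {"dx": 0,"dy": 0,"dz": 0,"rx": 0,"ry": 0,"rz": 0},
    {"dx": 0,"dy": 0,"dz": 0,"rx": 0,"ry": 0,"rz": 0},
    {"dx": 0,"dy": 0,"dz": 0,"rx": 0,"ry": 0,"rz": 0},
    {"dx": 0,"dy": 0,"dz": 0,"rx": 0,"ry": 0,"rz": 0},
    {"dx": 0,"dy": 0,"dz": 0,"rx": 0,"ry": 0,"rz": 0},
    {"dx": 0,"dy": 0,"dz": 0,"rx": 0,"ry": 0,"rz": 0},
    {"dx": 0,"dy": 0,"dz": 0,"rx": 0,"ry": 0,"rz": 0},
    {"dx": 0,"dy": 0,"dz": 0,"rx": 0,"ry": 0,"rz": 0}
  ],
  "claw": 100
}}

```text
t: 20.5
tcp_pos: [0.641, -0.0952, 0.0623]
tool_rot: [0.807, 0.591, 0.006, 0.005]
force: [-0.1, 0.2, -0.4]
finger_gap: 0.993
gripper_force: 0.0
```

Call:
{"fn": "move_arm", "kwargs": {
  "targets": [
    {"dx": 0,"dy": 0,"dz": 0.3,"rx": 0,"ry": 0,"rz": 0},
    {"dx": 0,"dy": 0,"dz": 0.6,"rx": 0,"ry": 0,"rz": 0},
    {"dx": 0,"dy": 0,"dz": 0.8,"rx": 0,"ry": 0,"rz": 0},
    {"dx": 0,"dy": 0,"dz": 0.8,"rx": 0,"ry": 0,"rz": 0},
    {"dx": 0,"dy": 0,"dz": 0.8,"rx": 0,"ry": 0,"rz": 0},
    {"dx": 0,"dy": 0,"dz": 0.8,"rx": 0,"ry": 0,"rz": 0},
    {"dx": 0,"dy": 0,"dz": 0.8,"rx": 0,"ry": 0,"rz": 0},
    {"dx": 0,"dy": 0,"dz": 0.8,"rx": 0,"ry": 0,"rz": 0},
    {"dx": 0,"dy": 0,"dz": 0.6,"rx": 0,"ry": 0,"rz": 0},
    {"dx": 0,"dy": 0,"dz": 0.3,"rx": 0,"ry": 0,"rz": 0}
  ]
}}

```text
t: 21.75
tcp_pos: [0.6413, -0.0953, 0.229]
tool_rot: [0.807, 0.591, 0.006, 0.006]
force: [-0.3, 0.2, -0.5]
finger_gap: 0.998
gripper_force: 0.0
```

```bash
python3 - <<'E'
from station import sensors,cams
import cv2,numpy as np
a=cv2.resize(cams.snapshot('side')[110:290,220:400,::-1],(400,400))
b=cv2.resize(cams.snapshot('top')[190:270,370:460,::-1],(400,356),interpolation=cv2.INTER_CUBIC)
b=cv2.copyMakeBorder(cv2.convertScaleAbs(b,alpha=1.8,beta=-60),0,44,0,0,cv2.BORDER_CONSTANT)
cv2.imwrite('pics/s5.png',np.hstack([a,b]))
s=sensors.sense();print(s['t'],s['tcp_pos'],s['force'],s['finger_gap'])
E
```

```text
21.85 [ 0.64132016 -0.09530534  0.22842638] [ 0.60398799  0.16635169 -0.93530457] 0.9987865831164824
```

View pics/s5.png

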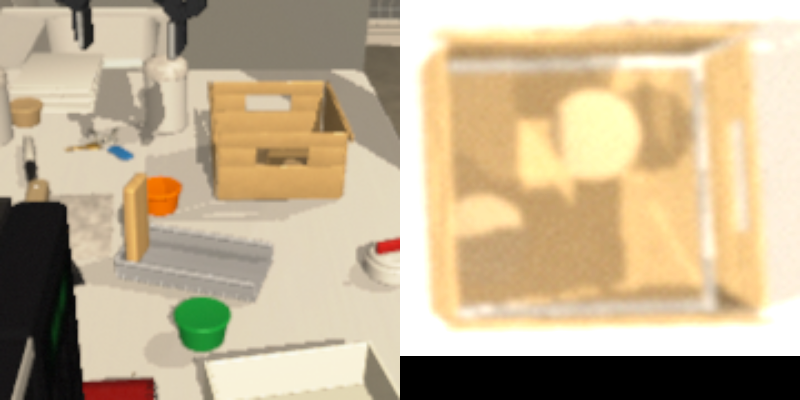

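The empty tray stands flat, and the bin hasn't moved. One cup is at (598,135) in the bin, and the half-lit lid of the second is at (490,215). Handing in.

```bash
python3 -c "
from station import order
print(order.sign_off())"
```

```text
the job is handed in; nothing more can be done
None
```

The job is handed in at about 22 s of robot time: the tray is empty and flat on the table and the bin has not moved; one cup shows clearly in the bin and the other only as a half-lit lid, and the sign-off gave no verdict.

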